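# Lift the boiled egg out of its cup with the tongs and hold it over the bowl

## Robot

A 7-joint arm with a two-finger parallel gripper is mounted at the origin on a cart in front of the work surface, level with it; the furniture and walls round the work are solid. World frame = base frame: x ahead of the robot, y to its left, z up, the work surface at z = 0. Lengths are in m, angles in rad, forces in N, time in s.
With the tool pointing down it reaches from about 0.35 to 0.9 m from the base axis. Payload 19.9 kg.
Tool frame: the origin (TCP) lies midway between the tips of the shut fingers; the grasp point (between the pads) lies 19 mm behind it (arm.hold_point_z is the distance from the TCP to the grasp point, in m); z points along the fingers, y is the line along which they close (so a half turn about z gives the same grasp; the last joint's range is limited). The gripper opens to 85 mm and grips with 20 to 120 N. Pads are 22 mm wide; open, the fingers measure 114 mm over their backs; the gripper's body (76 mm by 85 mm) begins 54 mm behind the grasp point. The pads swing forward as they close: fully open they stand 13 mm farther back than shut.
Start: joints at [1.149, 0.417, -0.01, 1.614, 0.005, 1.111, -0.053], TCP at [0.232, -0.58, 0.231] pointing down, gripper open.
Joint ranges: [-2.81, 2.81], [-0.39, 2.02], [-1.27, 1.25], [0.06, 2.57], [-1.19, 4.33], [0.19, 2], [-2.82, 2.82]. Speed limits (rad/s): [1.89, 1.89, 2.39, 2.39, 3.01, 3.01, 3.01].

## Interface

Orientations are given as [roll, pitch, yaw] about the fixed x, y, z axes, in that order (R = Rz(yaw) Ry(pitch) Rx(roll)).
In Python, from bench import arm gives the robot as it stands. The module is installed in compiled form; this text tells all that it offers.
- The arm moves only by the tool jog_arm, never from a script. Its argument "increments" is a list of rows, each a list of 7 numbers: the closure, from 0 (fully open) to 1 (shut), then the shift along the tool's x, y, z in mm, then the turn, a rotation vector about the tool's x, y, z in degrees. A call has 1 to 20 rows; each row is the pose to reach, as a shift and turn from the pose commanded when the call began, along the tool's axes at that moment; what a row does not reach only later rows make up. A row lasts 1/12 s, in which the tool goes at most 41.7 mm and 7.16 degrees, less where a joint would pass 70% of its speed; a pose out of reach is approached as far as the arm can. A call with a gripper value outside its range is refused whole. The fingers move at their own pace and stop on an object; the grip force is fixed at half the most. Time passes only in rows, so rows that repeat a pose let the fingers close. It gives the time, the measured TCP pose, the force, the opening and the grip force at its end, in the units of the state.
- arm.get_state(): the state, without advancing time (a new reading comes with each control period).
- arm.grab_frame(name): name is "side" or "top" or "wrist"; returns a dict with "image" (480x640x3 uint8, red, green, blue), "range_z" (480x640 float32, m along the optical axis (not along the pixel's ray), 0 where there is no reading), "K" (3x3 intrinsics, pixels), "xyz" and "orientation" of the camera in the world. Camera axes: x right, y down, z forward; pixel columns grow to the right and rows downward; lengths in m; the calibration is good to about 2 mm. A picture is of the moment at which its call begins.
- arm.finish_job(): hands the job in; it is judged then, once.
Trained networks look in a picture, given as the dict that the camera call returned (one of the last four; its "shot" number tells which), for a name from the list of things; names that differ only in an ending like _2 or _b are one class to them, and where a whole thing is asked for, a point or a joint stands for the part that bears it (a point fixed in the world has none). Each returns a list of dicts, best first, with "confidence" (0 to 1); they miss things now and then, are a little off and sometimes report something else, mostly with a low value. They report only what shows in the picture. A call takes as long as a camera call.
- arm.trace(picture, query): "mask" (480x640 bool, what is visible of it) and "box" ([left, top, right, bottom] in pixels, round what is visible of it).
The state is a dict: "time_s": time; "joint_positions": joint angles; "qvel": joint speeds; "joint_torque": joint torques, N m; "ee_pos": TCP position; "ee_rot": TCP orientation; "force": force on the tool from outside, world axes, zero at the start; "torque": the same for the moment, N m; "width": finger opening in m; "grasp_force": force on a finger pad.
Only numpy, scipy, OpenCV 4.12 (cv2) and the standard library are available. Lean on these libraries where they do the work, as an engineer would, in place of code of your own. Each camera call takes 0.05 s, during which the arm holds its last target. There are 200 camera calls.

## Task

Pick up the kitchen tongs, close their claws on the boiled egg and lift it out of its egg cup without touching the egg with the gripper itself. Carry it over to the small bowl and finish there still holding the tongs, with the egg gripped in the claws and still above the middle of the bowl, at least 5 cm clear of its rim; do not put it down or let go. Leave the egg cup, the bowl and the other things on the worktop standing where they are.

Things in the scene. Friction and masses are not known exactly. Their poses are not given: they have to be found in the camera images.
- tongs: Spring kitchen tongs, thin steel, two grey finger sleeves, 232 mm long, lying flat, 34 mm high, 0.115 kg. Origin: on the underside, midway between the sleeves. x points along the tongs to the claws, z up; grey hinge block and hanging loop at x = -77 to -113 mm. Squeezing the sleeves along y closes the claws, which move about 2.2 times as far; a spring reopens them.
- tongs_grip (a point): Middle of the place to grip the tongs, midway between the sleeves, 20 mm above their underside. Sleeves: x = -22 to 22 mm, z = 0 to 34 mm, outer faces nearly parallel to x and 62 mm apart when open (spring 5 N on each). Held at 58 mm the tongs do not slip and are still well open; closed on the egg the faces are about 47 mm apart (7 N of spring; grip with 20 to 40 N).
- tongs_jaw (a point): The point midway between the two claws, 105 mm ahead of the tongs' origin (x) and 17 mm above their underside (z). The claws are shallow upright V plates, hollow side inwards, 34 mm long, 18 mm high (8 to 26 mm above the tongs' underside), with about 70 mm clear between them at the narrowest when open.
- tongs_left (a joint): Angle of the left (+y) arm of the tongs, rad: 0 open (where the spring keeps it), about 0.09 when closed on the egg, 0.13 at the stop. The right arm mirrors it.
- egg: A brown boiled egg, rigid, 44 mm across and 58 mm tall, mass about 58 g, standing blunt end down in the egg cup. Origin at its lower end, z along its length to the pointed end.
- egg_center (a point): The egg's middle, 26 mm above its lower end and close to its widest height; about 60 mm above the worktop while the egg stands in the cup. Close the claws at this height.
- egg_cup: Loose white egg cup, round, foot 48 mm across, rim 40 mm across and 44 mm above the worktop; origin at the centre of its underside, z up. The egg sits about 10 mm deep in it.
- bowl: Loose small white bowl, 98 mm across its rim, 45 mm high; origin at the centre of its underside, z up.
- salt_shaker: Bystander: salt shaker, 44 mm across, 90 mm tall, loose; origin under its centre.
- teaspoon: Bystander: teaspoon, 132 mm long, 9 mm high, loose; origin under its middle.

How it is judged:
By the outcome, as a careful person would: the job done as asked, in the order asked, and still so for the second after the job is handed in, while the arm keeps its last pose, push and grip.
It also fails if it takes over 48 s, if anything falls off the work surface, if the arm or the gripper's body presses on something with over 40 N, if the wrist force passes 120 N, or if a joint passes its speed limit or range.

## Working session

There is one attempt and no reset: what is moved stays moved. The work goes in short steps, Python scripts to look and compute and a tool call to move; the robot and the scene stay as the last step left them, time stands still between calls to the robot, and variables do not carry over. Pictures are saved under pics/ and viewed, at most 10 in all, crops included, and the job is handed in when it is done.

Besides the shell and the picture viewer there is one more tool, called after ">>>" in YAML: its name, and indented under it one key for each argument. jog_arm: Moves the arm, as the interface text tells. Its arguments: {"type":"object","properties":{"increments":{"type":"array"}},"required":["increments"]}

```bash
mkdir -p pics
cat > h.py <<'E'
import numpy as np, cv2
from scipy.spatial.transform import Rotation as R
from bench import arm
def cloud(f,mask):
    v,u=np.nonzero(mask&(f["range_z"]>0)); z=f["range_z"][v,u]
    K=np.array(f["K"]); p=np.stack([(u-K[0,2])*z/K[0,0],(v-K[1,2])*z/K[1,1],z],1)
    o=np.array(f["orientation"]); M=o if o.shape==(3,3) else R.from_euler('xyz',o).as_matrix()
    return p@M.T+np.array(f["xyz"])
def save(f,n): cv2.imwrite("pics/"+n,f["image"][:,:,::-1])
E
python3 - <<'E'
from h import *
s=arm.get_state(); print({k:np.round(v,3) for k,v in s.items()}, arm.hold_point_z)
for c in ["top","side"]:
    f=arm.grab_frame(c); save(f,c+"0.png"); print(c,f["xyz"],f["orientation"])
    for n in ["tongs","egg","egg_cup","bowl","salt_shaker","teaspoon"]:
        for r in arm.trace(f,n)[:2]:
            p=cloud(f,r["mask"]); 
            if len(p)==0: continue
            print(n,round(r["confidence"],2),r["box"],"med",np.median(p,0).round(3),"lo",np.percentile(p,2,0).round(3),"hi",np.percentile(p,98,0).round(3))
E
```

```text
{'time_s': np.float64(0.0), 'joint_positions': array([ 1.149,  0.418, -0.01 ,  1.614,  0.005,  1.111, -0.053]), 'qvel': array([ 0.   ,  0.001,  0.   , -0.   ,  0.002, -0.   , -0.   ]), 'joint_torque': array([ 1.0000e-03, -8.6444e+01,  6.7900e-01, -4.3490e+01,  1.9000e-02,
        7.0000e-03, -0.0000e+00]), 'ee_pos': array([ 0.232, -0.58 ,  0.231]), 'ee_rot': array([-3.14 ,  0.   ,  0.381]), 'force': array([0.101, 0.107, 0.055]), 'torque': array([-0.049,  0.   ,  0.039]), 'grasp_force': np.float64(0.0), 'width': np.float64(0.085)} 0.0187
top [0.41837366 0.04906885 1.25772493] [-3.10295754  0.01595185 -1.55480673]
tongs 0.87 [235.5, 235.3, 352.4, 298.9] med [0.453 0.03  0.032] lo [0.355 0.001 0.014] hi [0.472 0.202 0.039]
egg 0.75 [411.6, 187.8, 433.6, 207.8] med [ 0.548 -0.128  0.081] lo [ 0.531 -0.148  0.059] hi [ 0.568 -0.111  0.093]
egg_cup 0.49 [406.4, 194.9, 422.5, 210.7] med [ 0.538 -0.116  0.006] lo [ 0.528 -0.14   0.001] hi [ 0.563 -0.108  0.012]
bowl 0.91 [254.5, 160.7, 303.7, 204.9] med [0.58  0.152 0.017] lo [0.533 0.104 0.001] hi [0.621 0.193 0.047]
salt_shaker 0.6 [348.9,
[... 288 characters left out ...]
29953]
tongs 0.92 [251.7, 215.0, 329.5, 270.1] med [0.435 0.089 0.021] lo [0.357 0.002 0.001] hi [0.468 0.222 0.036]
egg 0.97 [369.1, 261.4, 391.3, 284.9] med [ 0.545 -0.145  0.071] lo [ 0.528 -0.154  0.004] hi [ 0.567 -0.053  0.091]
egg_cup 0.59 [363.7, 284.6, 389.8, 307.5] med [ 0.544 -0.144  0.01 ] lo [ 0.528 -0.155  0.002] hi [ 0.568 -0.117  0.045]
bowl 0.59 [332.5, 205.2, 373.8, 236.1] med [0.576 0.17  0.031] lo [0.531 0.102 0.009] hi [0.617 0.195 0.047]
salt_shaker 0.69 [371.9, 224.4, 392.2, 264.8] med [ 0.591 -0.018  0.055] lo [ 0.575 -0.028  0.021] hi [ 0.611 -0.003  0.09 ]
teaspoon 0.5 [267.5, 210.3, 280.8, 214.9] med [0.402 0.305 0.005] lo [0.385 0.291 0.002] hi [0.417 0.315 0.009]
```

```bash
python3 - <<'E'
import cv2,numpy as np
i=cv2.imread("pics/top0.png")[140:340,180:450]; cv2.imwrite("pics/topc.png",cv2.resize(i,None,fx=2.9,fy=2.9,interpolation=cv2.INTER_CUBIC))
E
python3 - <<'E'
from h import *
f=arm.grab_frame("top"); r=arm.trace(f,"tongs")[0]
p=cloud(f,r["mask"]); p=p[(p[:,2]>0.012)&(p[:,2]<0.045)]
(c,sz,a)=cv2.minAreaRect((p[:,:2]*1000).astype(np.float32)); print(c,sz,a, cv2.boxPoints((c,sz,a)))
E
```

```text
(431.9112548828125, 108.12046813964844) (84.7022933959961, 225.286376953125) 23.853364944458008 [[347.625    194.01537 ]
 [438.73022  -12.027813]
 [516.1975    22.22557 ]
 [425.0923   228.26875 ]]
```

View pics/topc.png

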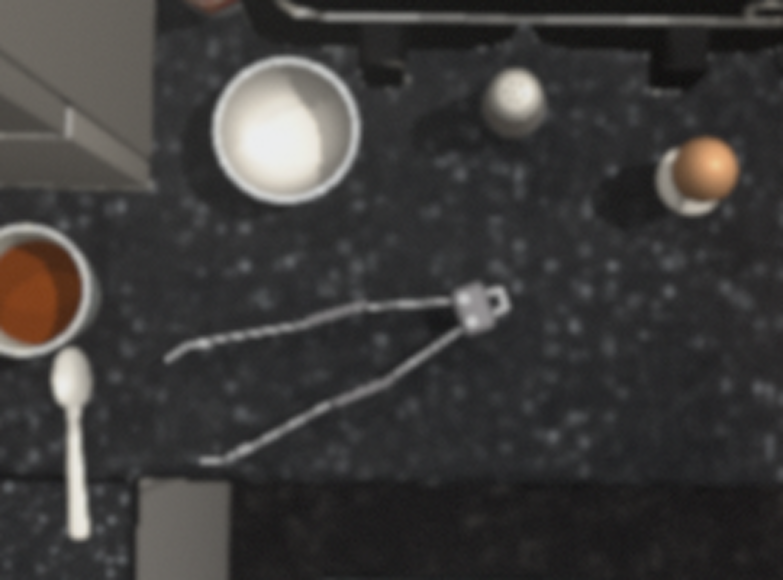

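```bash
python3 - <<'E'
import cv2,numpy as np
i=cv2.imread("pics/side0.png"); cv2.imwrite("pics/sidec.png",cv2.resize(i[120:380,170:490],None,fx=2.3,fy=2.3,interpolation=cv2.INTER_CUBIC))
E
python3 - <<'E'
from h import *
f=arm.grab_frame("top"); K=np.array(f["K"]); M=R.from_euler('xyz',f["orientation"]).as_matrix(); C=np.array(f["xyz"])
def px(u,v,z):
    u=180+u/2.9; v=140+v/2.9
    d=M@np.array([(u-K[0,2])/K[0,0],(v-K[1,2])/K[1,1],1]); return (C+d*(z-C[2])/d[2])[:2]
h=px(478,307,.034); l=px(510,299,.02)
a=[px(166,360,.026),px(188,346,.026)]; b=[px(201,461,.026),px(224,461,.026)]
print(h,l,a,b)
j=(sum(a)+sum(b))/4; print("jaw",j)
for o in (h,l): print("yaw",np.degrees(np.arctan2(*(j-o)[::-1])),"d",np.linalg.norm(j-o), "origin from jaw", j-.105*(j-o)/np.linalg.norm(j-o))
s1=[px(358,306,.034),px(300,325,.034)]; s2=[px(388,381,.034),px(328,406,.034)]; print(s1,s2,(sum(s1)+sum(s2))/4)
r=arm.trace(f,"tongs")[0]; p=cloud(f,r["mask"]); 
for y in np.arange(.0,.2,.02):
    q=p[abs(p[:,1]-y)<.01]; print(y.round(2),len(q),np.sort(q[:,0]).round(3)[::max(1,len(q)//10)])
E
```

```text
[0.45638811 0.01586066] [ 0.46268238 -0.00648806] [array([0.41687424, 0.22941943]), array([0.42673107, 0.21446751])] [array([0.34807411, 0.20391762]), array([0.34834051, 0.18812405])]
jaw [0.38500499 0.20898215]
yaw 110.28572836305113 d 0.2058918695387434 origin from jaw [0.4214087  0.11049474]
yaw 109.82432455563307 d 0.22904407873821442 origin from jaw [0.42061441 0.11020478]
[array([0.45580211, 0.0977125 ]), array([0.44221579, 0.13709684])] [array([0.40501231, 0.07640539]), array([0.38734364, 0.11700532])] [0.42259346 0.10705501]
0.0 41 [0.444 0.448 0.452 0.455 0.457 0.459 0.461 0.465 0.469 0.469 0.471]
0.02 170 [0.439 0.442 0.446 0.45  0.452 0.456 0.46  0.462 0.466 0.47 ]
0.04 34 [0.442 0.452 0.456 0.46  0.46  0.462 0.462 0.462 0.464 0.466 0.468 0.47 ]
0.06 10 [0.416 0.416 0.458 0.459 0.46  0.46  0.46  0.462 0.462 0.462]
0.08 36 [0.4   0.402 0.404 0.404 0.406 0.406 0.408 0.408 0.41  0.457 0.458 0.459]
0.1 40 [0.391 0.394 0.395 0.397 0.399 0.4   0.453 0.455 0.457 0.457]
0.12 31 [0.391 0.393 0.446 0.448 0.449 0.45  0.451 0.451 0.453 0.453 0.455]
0.14 16 [0.442 0.442 0.444 0.444 0.444 0.444 0.444 0.445 0.445 0.446 0.446 0.446
 0.448 0.448 0.448 0.45 ]
0.16 5 [0.438 0.44  0.44  0.442 0.442]
0.18 2 [0.357 0.358]
```

View pics/sidec.png

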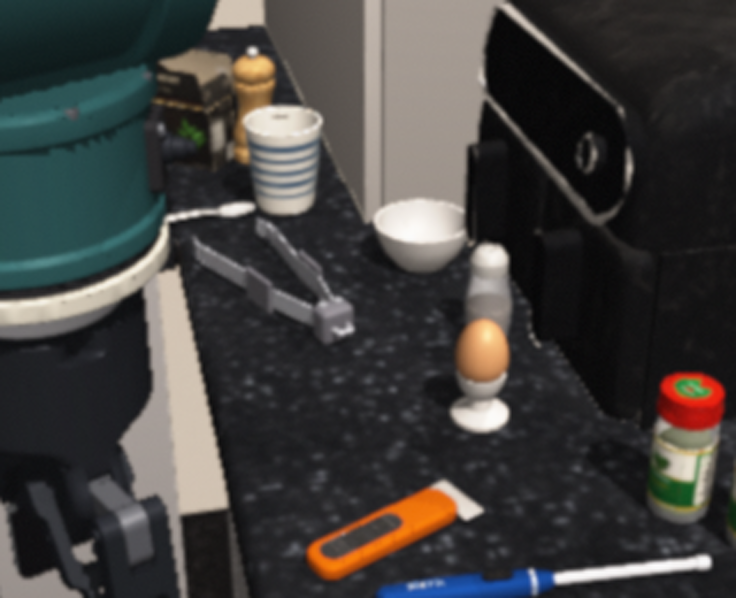

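```bash
cat >> h.py <<'E'
def inc(pos,yaw,pose=None):
    "shift mm / turn deg in tool axes to reach world TCP pos, tool down, yaw deg"
    s=arm.get_state(); p,r=(s["ee_pos"],s["ee_rot"]) if pose is None else pose
    A=R.from_euler('xyz',r); B=R.from_euler('xyz',[np.pi,0,np.radians(yaw)])
    print("inc",(A.inv().apply(np.array(pos)-p)*1000).round(1),np.degrees((A.inv()*B).as_rotvec()).round(2))
E
python3 -c "
from h import *
inc([.4215,.109,.2],110)"
```

```text
inc [ 431.8 -569.5   31.3] [-1.000e-02 -0.000e+00 -8.818e+01]
```

>>> jog_arm:
  increments:
    - [0,432,-570,31,0,0,-88]
    - [0,432,-570,31,0,0,-88]
    - [0,432,-570,31,0,0,-88]
    - [0,432,-570,31,0,0,-88]
    - [0,432,-570,31,0,0,-88]
    - [0,432,-570,31,0,0,-88]
    - [0,432,-570,31,0,0,-88]
    - [0,432,-570,31,0,0,-88]
    - [0,432,-570,31,0,0,-88]
    - [0,432,-570,31,0,0,-88]
    - [0,432,-570,31,0,0,-88]
    - [0,432,-570,31,0,0,-88]
    - [0,432,-570,31,0,0,-88]
    - [0,432,-570,31,0,0,-88]
    - [0,432,-570,31,0,0,-88]
    - [0,432,-570,31,0,0,-88]
    - [0,432,-570,31,0,0,-88]
    - [0,432,-570,31,0,0,-88]
    - [0,432,-570,31,0,0,-88]
    - [0,432,-570,31,0,0,-88]

```text
time_s: 2.57
ee_pos: [0.4213, 0.1096, 0.2001]
ee_rot: [-3.141, -0.0, 1.918]
force: [-0.4, -0.7, -0.5]
width: 0.0854
grasp_force: 0.0
```

Run:
```python
from h import *
print(arm.get_state()["joint_positions"].round(2))
f=arm.grab_frame("wrist"); save(f,"w1.png"); print(f["xyz"],f["orientation"],f["K"][0][0])
r=arm.trace(f,"tongs"); print([ (x["confidence"],x["box"]) for x in r])
p=cloud(f,r[0]["mask"]); a=np.radians(110); e=np.array([np.cos(a),np.sin(a)]); n=np.array([-e[1],e[0]])
q=p[:,:2]-[.4215,.109]; q=np.stack([q@e,q@n,p[:,2]],1)*1000
for x in range(-120,130,10):
    s=q[(abs(q[:,0]-x)<5)&(q[:,2]>6)&(q[:,2]<45)]
    if len(s)>5:
        L=s[s[:,1]>0];Rr=s[s[:,1]<0]
        print(x,len(s),[ (np.percentile(k[:,1],[3,97]).round(1),np.percentile(k[:,2],95).round(1)) for k in (L,Rr) if len(k)>3])
```

```text
[ 0.39  0.17 -0.78  2.07  0.15  0.95 -0.12]
[0.3959808  0.17886118 0.34324104] [2.84984675e+00 1.03593431e-03 3.46496956e-01] 330.8555024328189
[(0.72, [334.7, 2.5, 405.1, 32.5]), (0.65, [278.1, 95.5, 369.9, 327.5])]
```

View pics/w1.png

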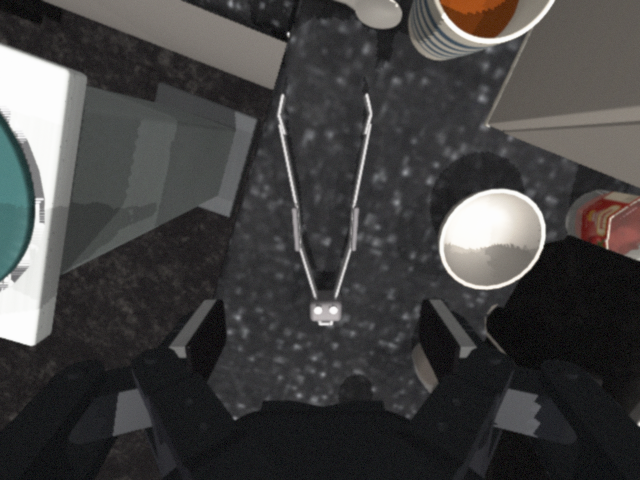

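```bash
cat >> h.py <<'E'
def prof(f,m,o,yaw):
    p=cloud(f,m); a=np.radians(yaw); e=np.array([np.cos(a),np.sin(a)]); n=np.array([-e[1],e[0]])
    q=p[:,:2]-np.array(o); q=np.stack([q@e,q@n,p[:,2]],1)*1000
    for x in range(-120,130,10):
        s=q[(abs(q[:,0]-x)<5)]; s=s[s[:,2]>np.percentile(q[:,2],90)-25]
        if len(s)>5: print(x,len(s),[(np.percentile(k[:,1],[3,50,97]).round(1),np.percentile(k[:,2],95).round(1)) for k in (s[s[:,1]>0],s[s[:,1]<0]) if len(k)>3])
E
python3 - <<'E'
from h import *
f=arm.grab_frame("wrist")
r=[x for x in arm.trace(f,"tongs") if x["box"][3]>200][0]
prof(f,r["mask"],[.4215,.109],110)
K=np.array(f["K"]); M=R.from_euler('xyz',f["orientation"]).as_matrix(); C=np.array(f["xyz"])
def px(u,v,z):
    d=M@np.array([(u-K[0,2])/K[0,0],(v-K[1,2])/K[1,1],1]); return (C+d*(z-C[2])/d[2])[:2]
hb=px(325,312,.03); s=[px(296,228,.034),px(355,228,.034)]; j=[px(280,113,.026),px(370,113,.026)]
print(hb,s,sum(s)/2,j,sum(j)/2); d=sum(j)/2-hb; print(np.degrees(np.arctan2(d[1],d[0])))
E
```

```text
-120 32 [(array([0.8, 2.4, 4.9]), np.float64(20.6)), (array([-10.2,  -5.3,  -0.3]), np.float64(20.5))]
-110 26 [(array([0.8, 3.5, 8.9]), np.float64(26.3)), (array([-9.7, -5.3, -0.8]), np.float64(20.3))]
-100 242 [(array([ 0.7,  7.1, 14.5]), np.float64(35.4)), (array([-19.1,  -9.7,  -0.3]), np.float64(35.3))]
-90 318 [(array([ 0.7,  7.9, 14.4]), np.float64(37.2)), (array([-19.2,  -9.7,  -0.4]), np.float64(37.0))]
-80 361 [(array([ 0.6,  6.9, 12.6]), np.float64(33.2)), (array([-17.2,  -9. ,  -0.4]), np.float64(33.0))]
-70 80 [(array([ 9. , 11. , 12.8]), np.float64(28.1)), (array([-17.2, -15.1, -13.6]), np.float64(27.6))]
-60 88 [(array([11.9, 13.2, 15.7]), np.float64(27.8)), (array([-20. , -17.9, -16.2]), np.float64(28.2))]
-50 89 [(array([14.2, 15.9, 17.8]), np.float64(27.8)), (array([-22.9, -20.6, -18.8]), np.float64(28.2))]
-40 93 [(array([17.1, 18.8, 21.3]), np.float64(27.8)), (array([-25.5, -23. , -21.6]), np.float64(27.8))]
-30 100 [(array([19.8, 21.6, 26.5]), np.float64(34.3)), (array([-30.5, -25.9, -24.3]), np.float64(34.5))]
-20 154 [(array([22.4, 24.6, 27.9]), np.float64(35.2
[... 998 characters left out ...]
 114 [(array([34.4, 36.2, 38. ]), np.float64(27.9)), (array([-41.5, -39.5, -37.8]), np.float64(28.4))]
90 140 [(array([35. , 37. , 39.5]), np.float64(28.1)), (array([-43.2, -40.6, -38.3]), np.float64(28.1))]
100 112 [(array([37.1, 38.2, 40.2]), np.float64(27.2)), (array([-43.2, -41.6, -40.6]), np.float64(27.3))]
110 123 [(array([34.5, 36.2, 38. ]), np.float64(27.2)), (array([-41.9, -39.6, -38.1]), np.float64(27.2))]
120 10 [(array([-39.8, -38.1, -37.4]), np.float64(26.2))]
[0.4562752 0.0175424] [array([0.39854868, 0.09506389]), array([0.45207288, 0.11425593])] [0.42531078 0.10465991] [array([0.3515686 , 0.18892631]), array([0.42749139, 0.21612449])] [0.38952999 0.2025254 ]
109.84035940858276
```

>>> jog_arm:
  increments:
    - [0,-5,2,30,0,0,0]
    - [0,-5,2,60,0,0,0]
    - [0,-5,2,90,0,0,0]
    - [0,-5,2,115,0,0,0]
    - [0,-5,2,135,0,0,0]
    - [0,-5,2,155,0,0,0]
    - [0,-5,2,170,0,0,0]
    - [0,-5,2,180,0,0,0]
    - [0,-5,2,190,0,0,0]
    - [0,-5,2,196,0,0,0]
    - [0,-5,2,199,0,0,0]
    - [0,-5,2,199,0,0,0]
    - [0.2,-5,2,199,0,0,0]
    - [0.2,-5,2,199,0,0,0]
    - [0.26,-5,2,199,0,0,0]
    - [0.26,-5,2,199,0,0,0]
    - [0.26,-5,2,199,0,0,0]

```text
time_s: 4.18
ee_pos: [0.4254, 0.1055, 0.0016]
ee_rot: [3.141, 0.0, 1.916]
force: [0.7, -0.5, 0.6]
width: 0.0633
grasp_force: 0.7
```

>>> jog_arm:
  increments:
    - [0.29,0,0,0,0,0,0]
    - [0.31,0,0,0,0,0,0]
    - [0.325,0,0,0,0,0,0]
    - [0.325,0,0,0,0,0,0]
    - [0.325,0,0,0,0,0,0]
    - [0.325,0,0,0,0,0,0]

```text
time_s: 4.68
ee_pos: [0.4257, 0.1057, 0.0019]
ee_rot: [3.14, 0.0, 1.917]
force: [-0.2, -0.4, 12.6]
width: 0.0583
grasp_force: 7.6
```

>>> jog_arm:
  increments:
    - [0.325,0,0,-5,0,0,0]
    - [0.325,0,0,-12,0,0,0]
    - [0.325,0,0,-25,0,0,0]
    - [0.325,0,0,-45,0,0,0]
    - [0.325,0,0,-65,0,0,0]
    - [0.325,0,0,-85,0,0,0]
    - [0.325,0,0,-105,0,0,0]
    - [0.325,0,0,-120,0,0,0]
    - [0.325,0,0,-130,0,0,0]
    - [0.325,0,0,-130,0,0,0]
    - [0.325,0,0,-130,0,0,0]

```text
time_s: 5.6
ee_pos: [0.4251, 0.1052, 0.1313]
ee_rot: [3.141, 0.0, 1.916]
force: [-0.2, 0.3, -1.7]
width: 0.0581
grasp_force: 5.1
```

Run:
```python
from h import *
s=arm.get_state(); print(s["ee_pos"].round(4),s["ee_rot"].round(3),s["width"],s["grasp_force"],s["joint_positions"].round(2))
f=arm.grab_frame("wrist"); save(f,"w2.png")
rs=arm.trace(f,"tongs"); print([(x["confidence"],x["box"]) for x in rs])
r=[x for x in rs if x["box"][3]>200][0]
prof(f,r["mask"],s["ee_pos"][:2],np.degrees(s["ee_rot"][2]))
```

```text
[0.4251 0.1052 0.1313] [3.141 0.    1.916] 0.05810350647828178 5.098214149475098 [ 0.35  0.3  -0.75  2.13  0.28  0.8  -0.23]
[(0.65, [204.1, 0.6, 437.6, 404.1])]
-50 28 [(array([15.9, 16.6, 17. ]), np.float64(141.7)), (array([-16.7, -16.4, -16.1]), np.float64(141.9))]
-40 292 [(array([17.1, 18.6, 19.5]), np.float64(151.2)), (array([-19.2, -18.2, -16.8]), np.float64(151.2))]
-30 689 [(array([19.5, 21. , 23. ]), np.float64(156.6)), (array([-22.5, -20.6, -19.2]), np.float64(156.6))]
-20 927 [(array([22. , 23.3, 27.9]), np.float64(163.7)), (array([-27.4, -22.8, -21.5]), np.float64(163.7))]
-10 1047 [(array([23.1, 24.1, 28.3]), np.float64(164.0)), (array([-27.7, -23.4, -22.4]), np.float64(163.9))]
0 1107 [(array([23.4, 24.4, 28.6]), np.float64(164.0)), (array([-27.7, -23.6, -22.6]), np.float64(164.0))]
10 1189 [(array([23.6, 24.6, 29.1]), np.float64(164.1)), (array([-27.9, -23.7, -22.8]), np.float64(164.1))]
20 1286 [(array([23.9, 25.1, 28.9]), np.float64(164.1)), (array([-27.9, -24.1, -23. ]), np.float64(163.9))]
30 811 [(array([25., 26., 28.]), np.float64(157.4)), (array([-26.7, -24.9, 
[... 300 characters left out ...]
(array([-30.9, -29.1, -28.1]), np.float64(157.7))]
70 1080 [(array([31.1, 32.1, 33.9]), np.float64(157.9)), (array([-32.4, -30.4, -29.5]), np.float64(157.9))]
80 1170 [(array([32.6, 33.5, 35.3]), np.float64(157.9)), (array([-33.7, -31.8, -30.8]), np.float64(157.9))]
90 1591 [(array([32.2, 34. , 36.9]), np.float64(158.0)), (array([-35. , -32.2, -30.4]), np.float64(158.0))]
100 1254 [(array([34. , 35.5, 37.3]), np.float64(157.2)), (array([-35.6, -33.5, -32. ]), np.float64(157.3))]
110 1729 [(array([32.9, 34.6, 36.7]), np.float64(157.3)), (array([-34.9, -32.7, -30.9]), np.float64(157.1))]
120 444 [(array([31.5, 32.4, 34.5]), np.float64(156.2)), (array([-32.3, -30.4, -29.5]), np.float64(156.3))]
```

View pics/w2.png

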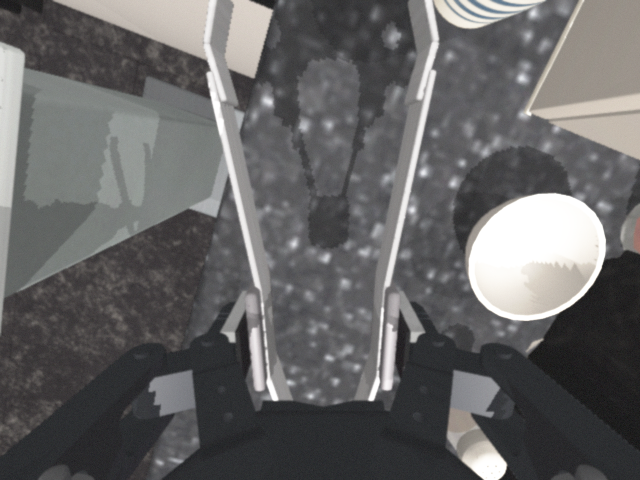

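>>> jog_arm:
  increments:
    - [0.325,-10,-3,-19,0,0,0]
    - [0.325,-30,-8,-19,0,0,0]
    - [0.325,-55,-15,-19,0,0,5]
    - [0.325,-80,-22,-19,0,0,11]
    - [0.325,-105,-29,-19,0,0,17]
    - [0.325,-130,-36,-19,0,0,23]
    - [0.325,-155,-43,-19,0,0,29]
    - [0.325,-180,-50,-19,0,0,35]
    - [0.325,-205,-56,-19,0,0,42]
    - [0.325,-220,-60,-19,0,0,49]
    - [0.325,-229,-62,-19,0,0,56]
    - [0.325,-229,-62,-19,0,0,63]
    - [0.325,-229,-62,-19,0,0,70]
    - [0.325,-229,-62,-19,0,0,77]
    - [0.325,-229,-62,-19,0,0,84]
    - [0.325,-229,-62,-19,0,0,91]
    - [0.325,-229,-62,-19,0,0,98]
    - [0.325,-229,-62,-19,0,0,104]
    - [0.325,-229,-62,-19,0,0,108]
    - [0.325,-229,-62,-19,0,0,110]

```text
time_s: 7.37
ee_pos: [0.4439, -0.1307, 0.1491]
ee_rot: [-3.141, 0.002, -0.007]
force: [-0.0, -0.4, -1.7]
width: 0.0576
grasp_force: 5.1
```

Run:
```python
from h import *
s=arm.get_state(); print(s["ee_pos"].round(4),s["ee_rot"].round(3),s["width"],s["grasp_force"],s["joint_positions"].round(2),abs(s["qvel"]).max())
f=arm.grab_frame("wrist"); save(f,"w3.png")
s=arm.get_state();print(s["ee_pos"].round(4),s["ee_rot"].round(3))
rs=arm.trace(f,"tongs"); print([(x["confidence"],x["box"]) for x in rs])
r=[x for x in rs if x["box"][3]>200][0]
prof(f,r["mask"],s["ee_pos"][:2],np.degrees(s["ee_rot"][2]))
for c in ("wrist","top","side"):
    g=f if c=="wrist" else arm.grab_frame(c)
    for x in arm.trace(g,"egg")[:2]:
        p=cloud(g,x["mask"]); p=p[(p[:,2]>.05)&(p[:,2]<.097)]
        if len(p)<20: continue
        # fit centre: ellipsoid 22,22,(center z .0605, semi ~.030)
        from scipy.optimize import least_squares
        o=least_squares(lambda c:np.hypot(np.linalg.norm((p[:,:2]-c[:2])/.022,axis=1),(p[:,2]-c[2])/.0305)-1,[.548,-.131,.0605],loss="soft_l1",f_scale=.1).x
        print(c,x["confidence"],x["box"],len(p),"egg fit",o.round(4),"x",np.percentile(p[:,0],[1,99]).round(3),"y",np.percentile(p[:,1],[1,99]).round(3),"top",np.percentile(p[:,2],99).round(3))
```

```text
[ 0.4439 -0.1307  0.1491] [-3.141e+00  2.000e-03 -7.000e-03] 0.05762026142000455 5.100755542516708 [ 0.49  0.25 -0.3   2.07  0.1   0.83 -1.45] 0.33547544719994926
[ 0.4439 -0.1307  0.1492] [-3.141e+00  2.000e-03 -8.000e-03]
[(0.97, [201.6, 0.0, 439.8, 403.4])]
-50 58 [(array([15.4, 16.3, 16.8]), np.float64(160.9)), (array([-17.2, -16.7, -16. ]), np.float64(161.7))]
-40 353 [(array([16.9, 18.4, 19.7]), np.float64(172.0)), (array([-19.6, -18.7, -17.3]), np.float64(170.9))]
-30 704 [(array([19.3, 20.8, 22.8]), np.float64(173.7)), (array([-23. , -21. , -19.6]), np.float64(173.6))]
-20 935 [(array([21.8, 23.3, 27.7]), np.float64(181.0)), (array([-27.7, -23.5, -22.1]), np.float64(180.9))]
-10 1041 [(array([22.7, 23.7, 27.9]), np.float64(181.3)), (array([-28. , -23.8, -22.8]), np.float64(181.3))]
0 1109 [(array([23. , 24.1, 28.4]), np.float64(181.9)), (array([-28.1, -24. , -23. ]), np.float64(181.6))]
10 1185 [(array([23.3, 24.3, 28.5]), np.float64(182.2)), (array([-28.2, -24.2, -23.1]), np.float64(182.1))]
20 1240 [(array([23.6, 24.7, 28.5]), np.float64(182.1)), (array([-28.2, -24.5, -23.4
[... 765 characters left out ...]
64(177.8))]
100 1366 [(array([33.7, 35.2, 37.2]), np.float64(177.4)), (array([-36. , -34.1, -32.6]), np.float64(177.3))]
110 1747 [(array([32.4, 34. , 36.1]), np.float64(177.6)), (array([-35.1, -32.9, -31.2]), np.float64(177.4))]
120 237 [(array([31.2, 32. , 32.6]), np.float64(170.2)), (array([-31.3, -30.7, -29.9]), np.float64(171.1))]
wrist 0.73 [288.6, 48.4, 357.9, 126.5] 3958 egg fit [ 0.5499 -0.1313  0.0606] x [0.529 0.567] y [-0.15  -0.112] top 0.092
top 0.74 [414.2, 188.3, 432.7, 209.1] 370 egg fit [ 0.5507 -0.1316  0.0604] x [0.53  0.569] y [-0.148 -0.112] top 0.094
side 0.89 [368.5, 260.6, 393.1, 290.3] 479 egg fit [ 0.5493 -0.1308  0.061 ] x [0.528 0.567] y [-0.154 -0.126] top 0.092
```

View pics/w3.png

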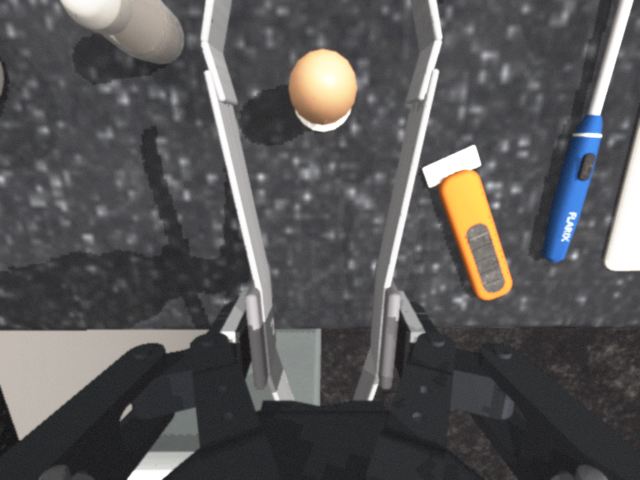

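>>> jog_arm:
  increments:
    - [0.325,2,0,0,0,0,0]
    - [0.325,2,0,8,0,0,0]
    - [0.325,2,0,18,0,0,0]
    - [0.325,2,0,30,0,0,0]
    - [0.325,2,0,42,0,0,0]
    - [0.325,2,0,54,0,0,0]
    - [0.325,2,0,66,0,0,0]
    - [0.325,2,0,78,0,0,0]
    - [0.325,2,0,88,0,0,0]
    - [0.325,2,0,97,0,0,0]
    - [0.325,2,0,103,0,0,0]
    - [0.325,2,0,106,0,0,0]
    - [0.325,2,0,108,0,0,0]
    - [0.325,2,0,108,0,0,0]
    - [0.325,2,0,108,0,0,0]

```text
time_s: 8.97
ee_pos: [0.4466, -0.131, 0.0426]
ee_rot: [3.141, -0.0, -0.003]
force: [0.4, 0.3, -1.6]
width: 0.0575
grasp_force: 5.1
```

```bash
cat > look.py <<'E'
from h import *
import sys
from scipy.optimize import least_squares
s=arm.get_state();print(s["time_s"],s["ee_pos"].round(4),s["ee_rot"].round(3),s["width"],s["grasp_force"],s["force"].round(1))
f=arm.grab_frame("wrist"); save(f,sys.argv[1])
r=[x for x in arm.trace(f,"tongs") if x["box"][3]>200][0]
prof(f,r["mask"],s["ee_pos"][:2],np.degrees(s["ee_rot"][2]))
x=arm.trace(f,"egg")[0]; p=cloud(f,x["mask"])
o=least_squares(lambda c:np.hypot(np.linalg.norm((p[:,:2]-c[:2])/.022,axis=1),(p[:,2]-c[2])/.0305)-1,np.r_[np.median(p,0)[:2],p[:,2].max()-.03],loss="soft_l1",f_scale=.1).x
print("egg",x["confidence"],x["box"],o.round(4),"rel tcp",(o-s["ee_pos"]).round(4))
E
python3 look.py w4.png
```

```text
8.9667 [ 0.4466 -0.131   0.0426] [ 3.141e+00 -0.000e+00 -3.000e-03] 0.05747327288923707 5.102544128894806 [ 0.4  0.3 -1.6]
-50 56 [(array([15.4, 16.3, 16.8]), np.float64(54.1)), (array([-17.2, -16.6, -15.7]), np.float64(53.9))]
-40 355 [(array([16.9, 18.4, 19.5]), np.float64(64.2)), (array([-20. , -18.6, -17.1]), np.float64(65.3))]
-30 689 [(array([19.4, 20.8, 22.4]), np.float64(66.9)), (array([-23. , -21. , -19.5]), np.float64(66.9))]
-20 931 [(array([21.9, 23.3, 27.6]), np.float64(74.4)), (array([-27.7, -23.4, -22. ]), np.float64(74.3))]
-10 1024 [(array([22.7, 23.8, 27.9]), np.float64(74.8)), (array([-28. , -23.8, -22.7]), np.float64(74.7))]
0 1098 [(array([23. , 24. , 28.2]), np.float64(75.1)), (array([-28. , -23.9, -22.9]), np.float64(75.1))]
10 1194 [(array([23.3, 24.3, 28.5]), np.float64(75.5)), (array([-28.2, -24.1, -23.1]), np.float64(75.6))]
20 1233 [(array([23.6, 24.8, 28.6]), np.float64(75.3)), (array([-28.2, -24.4, -23.4]), np.float64(75.4))]
30 838 [(array([24.8, 25.8, 27.6]), np.float64(69.4)), (array([-27.3, -25.4, -24.4]), np.float64(69.3))]
40 886 [(array([26.3, 27.
[... 324 characters left out ...]
]), np.float64(70.8)), (array([-32.8, -31. , -30. ]), np.float64(70.7))]
80 1242 [(array([32.3, 33.3, 35.2]), np.float64(71.2)), (array([-34.2, -32.3, -31.4]), np.float64(71.1))]
90 1653 [(array([31.8, 33.6, 36.4]), np.float64(71.5)), (array([-35.5, -32.6, -30.8]), np.float64(71.4))]
100 1352 [(array([33.8, 35.2, 37.3]), np.float64(71.0)), (array([-35.9, -34.1, -32.6]), np.float64(71.1))]
110 1735 [(array([32.2, 34. , 36.1]), np.float64(71.3)), (array([-35.1, -32.9, -31.2]), np.float64(71.1))]
120 212 [(array([31.1, 31.8, 32.5]), np.float64(64.1)), (array([-31.3, -30.7, -30.1]), np.float64(64.7))]
egg 0.62 [256.8, 1.1, 391.9, 117.3] [ 0.5505 -0.1313  0.0609] rel tcp [ 0.1039 -0.0003  0.0183]
```

View pics/w4.png

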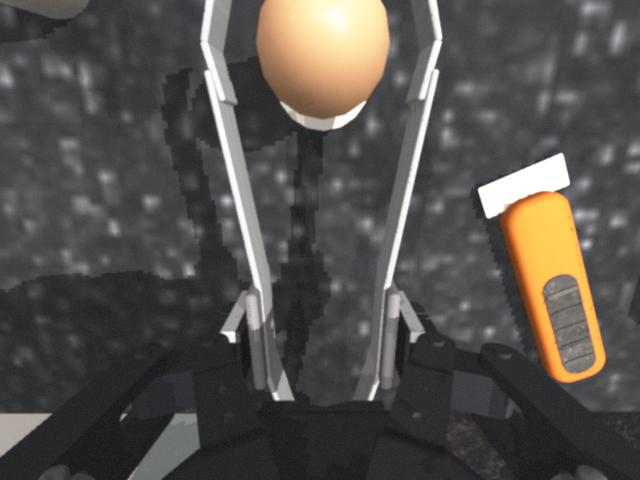

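Run:
```python
from h import *
f=arm.grab_frame("wrist"); s=arm.get_state()
K=np.array(f["K"]); M=R.from_euler('xyz',f["orientation"]).as_matrix(); C=np.array(f["xyz"])
for u,v in [(203,42),(438,42),(214,98),(425,103)]:
    d=M@np.array([(u-K[0,2])/K[0,0],(v-K[1,2])/K[1,1],1]); print(((C+d*(.0712-C[2])/d[2])-s["ee_pos"]).round(4))
g=cv2.cvtColor(f["image"],cv2.COLOR_RGB2GRAY)
m=[x for x in arm.trace(f,"tongs") if x["box"][3]>200][0]["mask"]
print([(v,np.nonzero(m[v])[0].min(),np.nonzero(m[v])[0].max()) for v in range(0,110,5)])
```

```text
[0.1027 0.0363 0.0286]
[ 0.1024 -0.0356  0.0286]
[0.0869 0.0345 0.0286]
[ 0.0851 -0.0331  0.0286]
[(0, np.int64(206), np.int64(435)), (5, np.int64(205), np.int64(436)), (10, np.int64(205), np.int64(437)), (15, np.int64(204), np.int64(438)), (20, np.int64(204), np.int64(439)), (25, np.int64(203), np.int64(439)), (30, np.int64(202), np.int64(440)), (35, np.int64(201), np.int64(441)), (40, np.int64(201), np.int64(441)), (45, np.int64(201), np.int64(439)), (50, np.int64(203), np.int64(438)), (55, np.int64(204), np.int64(437)), (60, np.int64(206), np.int64(436)), (65, np.int64(208), np.int64(434)), (70, np.int64(208), np.int64(436)), (75, np.int64(205), np.int64(437)), (80, np.int64(206), np.int64(436)), (85, np.int64(207), np.int64(434)), (90, np.int64(208), np.int64(433)), (95, np.int64(210), np.int64(432)), (100, np.int64(211), np.int64(431)), (105, np.int64(213), np.int64(430))]
```

>>> jog_arm:
  increments:
    - [0.325,1,1,0,0,0,0]
    - [0.35,1,1,0,0,0,0]
    - [0.365,1,1,0,0,0,0]
    - [0.38,1,1,0,0,0,0]
    - [0.395,1,1,0,0,0,0]
    - [0.41,1,1,0,0,0,0]
    - [0.42,1,1,0,0,0,0]
    - [0.43,1,1,0,0,0,0]
    - [0.43,1,1,0,0,0,0]
    - [0.43,1,1,0,0,0,0]

```text
time_s: 10.05
ee_pos: [0.4474, -0.1319, 0.0423]
ee_rot: [-3.142, 0.0, -0.003]
force: [0.4, 0.6, -0.7]
width: 0.0489
grasp_force: 7.6
```

```bash
python3 look.py w5.png | grep -E "^(9|1|egg|-20|0|20|80|100|110)"
```

```text
10.05 [ 0.4474 -0.1319  0.0423] [-3.142e+00  0.000e+00 -3.000e-03] 0.04892365538970117 7.601786702871323 [ 0.4  0.6 -0.7]
-20 783 [(array([18.8, 20. , 24.3]), np.float64(72.4)), (array([-24.1, -20. , -18.7]), np.float64(72.5))]
0 921 [(array([18.7, 19.9, 23.9]), np.float64(73.1)), (array([-23.5, -19.7, -18.3]), np.float64(73.2))]
10 988 [(array([18.5, 19.8, 23.7]), np.float64(73.6)), (array([-23.4, -19.5, -18. ]), np.float64(73.7))]
20 1070 [(array([18.4, 19.7, 23.3]), np.float64(73.5)), (array([-22.7, -19.2, -17.9]), np.float64(73.3))]
80 1005 [(array([24. , 24.8, 26.8]), np.float64(69.1)), (array([-25.3, -23.5, -22.8]), np.float64(69.2))]
90 1414 [(array([23. , 24.8, 27.5]), np.float64(69.4)), (array([-26.2, -23.6, -21.7]), np.float64(69.3))]
100 1080 [(array([24.4, 25.7, 27.4]), np.float64(68.8)), (array([-26.1, -24.2, -23. ]), np.float64(68.8))]
110 1423 [(array([22. , 24.1, 26.5]), np.float64(69.3)), (array([-25. , -22.6, -20.5]), np.float64(69.1))]
120 168 [(array([20.6, 21.5, 22.2]), np.float64(64.1)), (array([-20.5, -19.9, -19. ]), np.float64(63.3))]
egg 0.65 [255.5, 0.0, 387.7, 121.8] [ 0.5505 -0.1313  0.0609] rel tcp [0.1031 0.0006 0.0186]
```

>>> jog_arm:
  increments:
    - [0.438,0,0,0,0,0,0]
    - [0.445,0,0,0,0,0,0]
    - [0.452,0,0,0,0,0,0]
    - [0.458,0,0,0,0,0,0]
    - [0.464,0,0,0,0,0,0]
    - [0.47,0,0,0,0,0,0]
    - [0.47,0,0,0,0,0,0]
    - [0.47,0,0,0,0,0,0]

```text
time_s: 10.87
ee_pos: [0.4474, -0.132, 0.0423]
ee_rot: [-3.142, 0.0, -0.003]
force: [-0.5, 0.8, -0.7]
width: 0.0458
grasp_force: 32.7
```

>>> jog_arm:
  increments:
    - [0.47,0,0,-2,0,0,0]
    - [0.47,0,0,-5,0,0,0]
    - [0.47,0,0,-9,0,0,0]
    - [0.47,0,0,-14,0,0,0]
    - [0.47,0,0,-20,0,0,0]
    - [0.47,0,0,-27,0,0,0]
    - [0.47,0,0,-35,0,0,0]
    - [0.47,0,0,-44,0,0,0]
    - [0.47,0,0,-54,0,0,0]
    - [0.47,0,0,-64,0,0,0]
    - [0.47,0,0,-74,0,0,0]
    - [0.47,0,0,-84,0,0,0]
    - [0.47,0,0,-94,0,0,0]
    - [0.47,0,0,-103,0,0,0]
    - [0.47,0,0,-110,0,0,0]
    - [0.47,0,0,-115,0,0,0]
    - [0.47,0,0,-118,0,0,0]
    - [0.47,0,0,-120,0,0,0]
    - [0.47,0,0,-120,0,0,0]

```text
time_s: 12.45
ee_pos: [0.4474, -0.132, 0.1624]
ee_rot: [-3.142, -0.0, -0.003]
force: [-0.1, -0.2, -0.7]
width: 0.0455
grasp_force: 32.7
```

```bash
python3 look.py w6.png | grep -E "^(9|1|egg|-20|0|20|80|100|110)"
python3 - <<'E'
from h import *
f=arm.grab_frame("top")
for n in ("bowl","egg_cup","salt_shaker","egg"):
    x=arm.trace(f,n)[0]; p=cloud(f,x["mask"]); print(n,x["confidence"],x["box"],np.median(p,0).round(3),np.percentile(p,1,0).round(3),np.percentile(p,99,0).round(3))
    if n=="bowl":
        q=p[(p[:,2]>.041)&(p[:,2]<.05)]; (c,r)=cv2.minEnclosingCircle((q[:,:2]*1000).astype(np.float32)); print("rim",len(q),c,r)
E
```

```text
12.45 [ 0.4474 -0.132   0.1624] [-3.142e+00 -0.000e+00 -3.000e-03] 0.04548504197795512 32.67567750066519 [-0.1 -0.2 -0.7]
-20 735 [(array([18.1, 19.3, 23.7]), np.float64(192.0)), (array([-23.6, -19.2, -18. ]), np.float64(191.8))]
0 824 [(array([17.6, 19.2, 22.7]), np.float64(192.6)), (array([-22.4, -19. , -17.2]), np.float64(192.7))]
10 929 [(array([17.3, 18.9, 22.5]), np.float64(193.0)), (array([-22.2, -18.5, -16.8]), np.float64(192.9))]
20 1012 [(array([17.2, 18.6, 22. ]), np.float64(192.9)), (array([-21.6, -18.1, -16.6]), np.float64(192.8))]
80 879 [(array([22.1, 22.8, 24.6]), np.float64(188.1)), (array([-23.4, -21.5, -20.9]), np.float64(188.2))]
90 1271 [(array([20.9, 22.8, 25.4]), np.float64(188.4)), (array([-24. , -21.5, -19.6]), np.float64(188.6))]
100 883 [(array([22.3, 23.6, 25.4]), np.float64(188.0)), (array([-24. , -22.1, -20.9]), np.float64(188.0))]
110 835 [(array([19.8, 22.1, 24.4]), np.float64(188.3)), (array([-23. , -20.6, -18.3]), np.float64(188.4))]
120 31 [(array([18.9, 19.4, 19.7]), np.float64(185.7)), (array([-18. , -17.7, -17.3]), np.float64(185.7))]
egg 0.89 [254.6, 1.9, 390.2, 122.3] [ 0.5505 -0.1316  0.1802] rel tcp [0.1031 0.0004 0.0178]
bowl 0.6 [255.9, 160.3, 301.7, 206.2] [0.58  0.152 0.017] [0.531 0.104 0.001] [0.623 0.195 0.048]
rim 284 (575.9710083007812, 149.75509643554688) 48.88743209838867
egg_cup 0.65 [405.1, 190.4, 428.6, 210.6] [ 0.545 -0.122  0.028] [ 0.528 -0.145  0.001] [ 0.574 -0.107  0.17 ]
salt_shaker 0.73 [347.5, 166.2, 367.9, 188.2] [ 0.591 -0.004  0.082] [ 0.576 -0.025  0.028] [0.612 0.015 0.093]
egg 0.86 [418.0, 178.6, 445.0, 200.7] [ 0.55  -0.126  0.202] [ 0.53  -0.153  0.174] [ 0.57  -0.11   0.213]
```

View pics/w6.png

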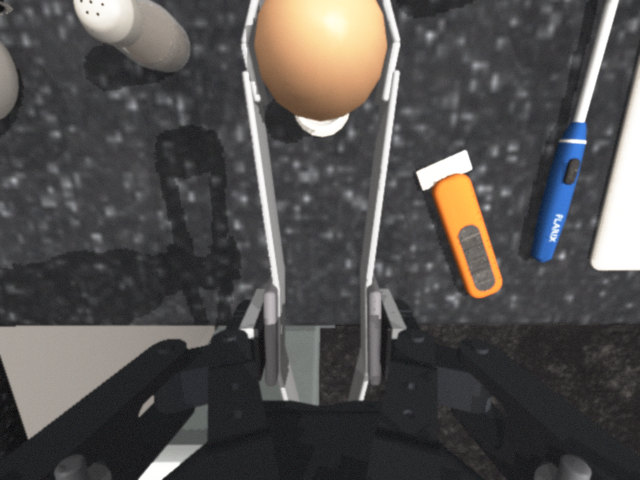

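Run:
```python
from h import *
P=[]
for c in ("top","side"):
    f=arm.grab_frame(c); P.append(cloud(f,np.ones((480,640),bool)))
p=np.concatenate(P); p=p[(p[:,2]>.11)&(p[:,2]<.8)&(p[:,1]>.03)&(p[:,1]<.4)&(p[:,0]>.3)&(p[:,0]<.8)]
for y in np.arange(.04,.4,.04):
    q=p[abs(p[:,1]-y)<.02]; print(y.round(2),len(q),[(np.percentile(q[m,0],1).round(3),m.sum(),q[m,2].max().round(2)) if (m:=abs(q[:,2]-z)<.06).sum()>5 else None for z in (.16,.28,.4,.55)])
inc([.480,.1147,.165],20)
```

```text
0.04 4740 [(np.float64(0.624), np.int64(396), np.float64(0.22)), (np.float64(0.631), np.int64(1432), np.float64(0.3)), None, (np.float64(0.639), np.int64(943), np.float64(0.61))]
0.08 6764 [(np.float64(0.602), np.int64(1060), np.float64(0.22)), (np.float64(0.631), np.int64(1865), np.float64(0.3)), None, (np.float64(0.638), np.int64(1240), np.float64(0.61))]
0.12 5874 [(np.float64(0.625), np.int64(419), np.float64(0.22)), (np.float64(0.631), np.int64(1678), np.float64(0.3)), None, (np.float64(0.639), np.int64(1197), np.float64(0.61))]
0.16 4840 [(np.float64(0.629), np.int64(264), np.float64(0.22)), (np.float64(0.632), np.int64(874), np.float64(0.3)), None, (np.float64(0.639), np.int64(1185), np.float64(0.61))]
0.2 3609 [None, None, None, (np.float64(0.639), np.int64(1146), np.float64(0.61))]
0.24 28378 [(np.float64(0.539), np.int64(2657), np.float64(0.22)), (np.float64(0.539), np.int64(4936), np.float64(0.34)), (np.float64(0.539), np.int64(5582), np.float64(0.46)), (np.float64(0.539), np.int64(3953), np.float64(0.61))]
0.28 3952 [(np.float64(0.539), np.int64(155), np.float64(0.22)), (np.float64(0.513), np.int64(330), np.float64(0.34)), (np.float64(0.508), np.int64(575), np.float64(0.46)), (np.float64(0.539), np.int64(621), np.float64(0.61))]
0.32 2863 [(np.float64(0.539), np.int64(91), np.float64(0.22)), (np.float64(0.519), np.int64(209), np.float64(0.34)), (np.float64(0.508), np.int64(327), np.float64(0.46)), (np.float64(0.539), np.int64(615), np.float64(0.61))]
0.36 1811 [(np.float64(0.539), np.int64(42), np.float64(0.21)), (np.float64(0.539), np.int64(121), np.float64(0.34)), (np.float64(0.539), np.int64(332), np.float64(0.46)), (np.float64(0.539), np.int64(609), np.float64(0.61))]
inc [  31.9 -246.8   -2.8] [-1.000e-02  1.000e-02 -2.018e+01]
```

>>> jog_arm:
  increments:
    - [0.47,0,-3,0,0,0,0]
    - [0.47,0,-9,0,0,0,-1]
    - [0.47,0,-18,0,0,0,-2]
    - [0.47,0,-30,0,0,0,-3]
    - [0.47,0,-45,0,0,0,-4]
    - [0.47,0,-61,0,0,0,-5]
    - [0.47,0,-78,0,0,0,-6]
    - [0.47,0,-95,0,0,0,-8]
    - [0.47,0,-112,0,0,0,-10]
    - [0.47,0,-129,0,0,0,-12]
    - [0.47,0,-146,0,0,0,-14]
    - [0.47,0,-163,0,0,0,-16]
    - [0.47,0,-180,0,0,0,-18]
    - [0.47,0,-196,0,0,0,-19]
    - [0.47,0,-211,0,0,0,-20]
    - [0.47,2,-224,0,0,0,-20]
    - [0.47,5,-234,0,0,0,-20]
    - [0.47,9,-241,0,0,0,-20]
    - [0.47,14,-245,0,0,0,-20]
    - [0.47,18,-247,0,0,0,-20]

```text
time_s: 14.62
ee_pos: [0.4669, 0.1154, 0.1623]
ee_rot: [-3.141, -0.0, 0.346]
force: [-0.1, -0.5, -1.7]
width: 0.0458
grasp_force: 32.7
```

>>> jog_arm:
  increments:
    - [0.47,4,1,0,0,0,0]
    - [0.47,8,3,0,0,0,0]
    - [0.47,11,4,0,0,0,0]
    - [0.47,13,5,0,0,0,0]
    - [0.47,13,5,0,0,0,0]
    - [0.47,13,5,0,0,0,0]
    - [0.47,13,5,0,0,0,0]

```text
time_s: 15.2
ee_pos: [0.4799, 0.1146, 0.1623]
ee_rot: [-3.142, 0.0, 0.346]
force: [0.0, -0.1, -1.6]
width: 0.046
grasp_force: 32.7
```

```bash
python3 look.py w7.png | grep -E "^(9|1|egg|-20|0|20|80|100|110)"
python3 - <<'E'
from h import *
f=arm.grab_frame("side"); save(f,"s7.png")
for c,n in (("side","egg"),("side","bowl"),("side","egg_cup"),("side","salt_shaker"),("top","bowl"),("top","egg"),("top","egg_cup"),("top","salt_shaker"),("top","teaspoon")):
    if f is None or c=="top" and n=="bowl": f=arm.grab_frame(c)
    for x in arm.trace(f,n)[:1]:
        p=cloud(f,x["mask"]); print(c,n,x["confidence"],np.median(p,0).round(3),np.percentile(p,1,0).round(3),np.percentile(p,99,0).round(3))
        if c=="top" and n=="bowl":
            q=p[(p[:,2]>.041)&(p[:,2]<.05)]; (cc,r)=cv2.minEnclosingCircle((q[:,:2]*1000).astype(np.float32)); print("rim",len(q),cc,r)
i=cv2.imread("pics/s7.png")[100:360,200:480]; cv2.imwrite("pics/s7c.png",cv2.resize(i,None,fx=2.3,fy=2.3))
E
```

```text
15.2 [0.4799 0.1146 0.1623] [-3.142  0.     0.346] 0.04598830408903831 32.68012159969658 [ 0.  -0.1 -1.6]
-20 752 [(array([18.2, 19.6, 24. ]), np.float64(191.8)), (array([-23.3, -19. , -17.8]), np.float64(191.7))]
0 849 [(array([17.8, 19.2, 22.9]), np.float64(192.5)), (array([-22.4, -18.7, -17.1]), np.float64(192.5))]
10 957 [(array([17.5, 18.9, 22.6]), np.float64(192.9)), (array([-22.5, -18.3, -16.7]), np.float64(192.8))]
20 1045 [(array([17.3, 18.8, 22.2]), np.float64(192.8)), (array([-21.6, -18. , -16.5]), np.float64(192.7))]
80 939 [(array([22.3, 23. , 24.9]), np.float64(188.1)), (array([-23.3, -21.4, -20.7]), np.float64(188.2))]
90 1346 [(array([21.1, 23. , 25.6]), np.float64(188.4)), (array([-24. , -21.4, -19.4]), np.float64(188.3))]
100 933 [(array([22.5, 23.8, 25.6]), np.float64(187.9)), (array([-23.8, -21.9, -20.1]), np.float64(187.8))]
110 882 [(array([20. , 22.3, 24.7]), np.float64(188.2)), (array([-22.9, -20.5, -18.2]), np.float64(188.1))]
120 45 [(array([19.2, 19.6, 21. ]), np.float64(186.3)), (array([-18.8, -17.6, -17. ]), np.float64(186.5))]
egg 0.68 [255.5, 0.8, 388.4, 121.6] [0.5767 0.1504 0.1801] rel tcp [0.0968 0.0358 0.0178]
side egg 0.78 [0.57  0.137 0.196] [0.555 0.127 0.182] [0.593 0.152 0.212]
side bowl 0.76 [0.576 0.168 0.031] [0.528 0.097 0.001] [0.621 0.22  0.052]
side egg_cup 0.93 [ 0.548 -0.139  0.025] [ 0.528 -0.155 -0.   ] [ 0.588 -0.084  0.046]
side salt_shaker 0.68 [ 0.59  -0.019  0.047] [ 0.574 -0.029  0.002] [0.635 0.044 0.09 ]
top egg 0.71 [0.582 0.153 0.204] [0.568 0.134 0.183] [0.594 0.172 0.213]
top egg_cup 0.92 [ 0.549 -0.129  0.031] [ 0.528 -0.149  0.   ] [ 0.571 -0.108  0.048]
top salt_shaker 0.6 [ 0.591 -0.004  0.081] [ 0.576 -0.026 -0.001] [0.611 0.016 0.092]
top teaspoon 0.74 [0.378 0.297 0.005] [ 0.297  0.287 -0.003] [0.423 0.312 0.013]
```

View pics/s7c.png

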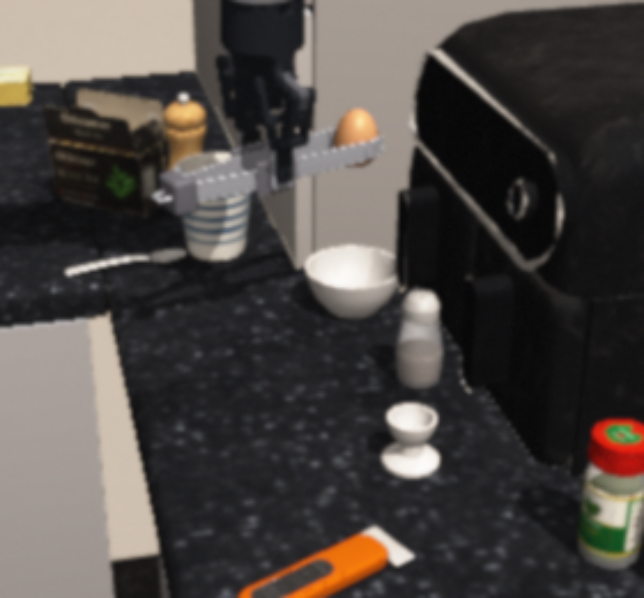

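The picture shows the egg in the claws at about (357,135), above the bowl at (352,280). The cup at (411,440) and the salt shaker at (420,340) are standing and unmoved. The egg measures (0.577, 0.150), which matches the bowl centre, and its lower end is about 0.154 m up, 11 cm above the rim. I'm handing in.

```bash
python3 -c "
from bench import arm
print(arm.finish_job())"
```

```text
the job is handed in; nothing more can be done
None
```

The job is handed in at about 15 s: the tongs hold the egg still above the middle of the bowl, about 11 cm clear of its rim, and the cup, bowl and other items checked in the images look unmoved.

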